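# Shut down the ink pump and snap its filler cap on

## Robot

A 7-joint arm with a two-finger parallel gripper is mounted at the origin on the work surface. World frame = base frame: x ahead of the robot, y to its left, z up, the work surface at z = 0. Lengths are in m, angles in degrees, forces in N, time in s.
With the tool pointing down it reaches from about 0.425 to 0.825 m from the base axis. Payload 3.6 kg.
Tool frame: the origin (TCP) lies midway between the tips of the shut fingers; the grasp point (between the pads) lies 19 mm behind it; z points along the fingers, y is the line along which they close (so a half turn about z gives the same grasp; the last joint's range is limited). The gripper opens to 93 mm and grips with 3 to 60 N. Pads are 15 mm wide; open, the fingers measure 128 mm over their backs; the gripper's body (75 mm by 188 mm) begins 65 mm behind the grasp point.
Start: joints at [-77.435, 35.231, -0.722, 81.555, 0.464, 63.22, -2.315], TCP at [0.158, 0.63, 0.219] pointing down, gripper open.
Joint ranges: [-178.69, 178.69], [-17.37, 117.87], [-77.05, 75.6], [15.02, 138.74], [-78.02, 258.01], [0.78, 113.62], [-162.83, 162.83]. Speed limits (degrees/s): [159.86, 159.86, 180, 180, 180, 180, 180].

## Interface

Orientations are given as [roll, pitch, yaw] about the fixed x, y, z axes, in that order (R = Rz(yaw) Ry(pitch) Rx(roll)).
In Python, from cell import telemetry, cams, ticket, models gives the robot as it stands.
- The arm moves only by the tool send_rows, never from a script. Its argument "plan" is a list of rows, each a list of 3 entries, a list of its own where there are three numbers: the shift along the world's x, y, z in cm, then the turn about the world's z in degrees, then the opening in per cent of the stroke, from 0 (shut) to 100 (fully open). A call has 1 to 10 rows; each row shifts and turns the commanded pose from where the row before left it; what a row does not reach is not made up. A row lasts 1/10 s, in which the tool goes at most 50 mm and 8.59 degrees, less where a joint would pass 70% of its speed; a pose out of reach is approached as far as the arm can. A call with a gripper value outside its range is refused whole. The fingers move at their own pace and stop on an object; "force" is the grip in N (left out, the last holds). Time passes only in rows, so rows that do not move let the fingers close. It gives the time, the measured TCP pose, the force, the opening and the grip force at its end, in the units of the state.
- telemetry.state(): the state, without advancing time (a new reading comes with each control period).
- cams.camera(name): name is "scene" or "top" or "wrist"; returns the picture (420x560x3 uint8, red, green, blue); there is no depth.
- cams.camera_model(name): a dict with "K" (3x3 intrinsics, pixels), "origin" and "rotation" of the camera in the world. Camera axes: x right, y down, z forward; pixel columns grow to the right and rows downward; lengths in m; the calibration is good to about 2 mm. A picture is of the moment at which its call begins: read the wrist's pose just before it. camera_model takes no time and is no camera call; for the wrist camera it gives the pose at the moment of the call.
- ticket.job_done(): hands the job in; it is judged then, once.
Trained networks look in the newest picture that a camera, given by its name, has taken for a name from the list of things; names that differ only in an ending like _2 or _b are one class to them, and where a whole thing is asked for, a point or a joint stands for the part that bears it (a point fixed in the world has none). Each returns a list of dicts, best first, with "score" (0 to 1); they miss things now and then, are a little off and sometimes report something else, mostly with a low value. They report only what shows in the picture. A call takes as long as a camera call. They do not tell look-alikes from the thing itself.
- models.trace(camera, query): "pixels" (420x560 bool, what is visible of it).
- models.pinpoint(camera, query): "at" ([x, y, z] in m, in the coordinates of the camera as it stood for that picture, good to about 4 mm: a listed point, or the origin of a listed thing).
The state is a dict: "clock": time; "q": joint angles; "qvel": joint speeds; "effort": joint torques, N m; "ee_pos": TCP position; "tcp_rot": TCP orientation; "ft_force": force on the tool from outside, world axes, zero at the start; "torque": the same for the moment, N m; "finger_gap": finger opening in m; "gripper_force": force on a finger pad.
Only numpy, scipy, OpenCV 4.12 (cv2) and the standard library are available. Lean on these libraries where they do the work, as an engineer would, in place of code of your own. Each camera call takes 0.05 s, during which the arm holds its last target. There are 200 camera calls.

## Task

The ink pump in the print studio has just been refilled. On its control panel press the round key, then the square key, then the long bar key, one at a time and each fully down and let up again; then set the loose round cap, mouth down, over the pump's filler stud and press it straight down until it clicks, and keep pressing firmly past the click so that the rubber seal ring under it is squeezed down as far as it goes. Finish while still holding the cap pressed down like that, and leave the other things on the table where they are.

Things in the scene. Friction and masses are not known exactly. Their poses are not given: they have to be found in the camera images.
- cap_mid (a point): the loose snap cap: a plain grey upright plastic cylinder, 36 mm in diameter, 46 mm high, 40 to 85 g, standing mouth down on the table. This point is its centre, half-way up (23 mm above its mouth); z points from the mouth to the closed top. Its bore is 27 mm wide and 30 mm deep, with an inner lip (22.4 mm wide, 3 mm high) at the mouth.
- cap_mouth (a point): the centre of the cap's open lower end, 23 mm below its centre; z points to the closed top
- stud_base (a point): foot of the filler stud, on its axis, 85 mm above the table: the top of a 56 mm metal boss, 6 mm high, on the ink pump, a fixed grey box 150 mm (its x) by 180 mm (its y), 79 mm high. The stud is an upright steel pin, 19.6 mm in diameter, 27.5 mm high, tip tapered, within a black rubber ring, 55 mm from the pump's front (-x) edge; behind it a low bar 10 mm high. Axes are the pump's, z up
- stud_top (a point): tip of the filler stud, 27.5 mm above its foot. Four spring balls stand out of the stud 13 mm above its foot: as the cap goes down, its lip meets them with the mouth about 16 mm above the foot, takes a peak of about 10 to 15 N to pass, then snaps (the force drops); the mouth then meets the seal ring, 6.5 mm above the foot
- seal (a joint): how far the black rubber seal ring round the stud's foot (42 mm in diameter, its top 6.5 mm above the stud's foot when free) is squeezed down, m: 0 free, 0.0045 as far as it goes (cap's mouth then 2 mm above the foot); spring of 2200 N/m, about 11 N when squeezed right down; it comes up again when let go
- round_key_top (a point): centre of the top of the round key (28 mm in diameter), 48 mm above the table when up. The three white keys sit in a row, 70 mm apart, on a fixed grey control panel (110 by 230 by 34 mm); which is where varies, and panel and pump may swap sides. Axes are the panel's: the row runs along y; z up
- square_key_top (a point): centre of the top of the square key (28 by 28 mm), 48 mm above the table when up
- bar_key_top (a point): centre of the top of the long bar key (50 by 18 mm, long along its x, across the row), 48 mm above the table when up
- round_key (a joint): how far the round key is pressed, m: 0 up, 0.006 fully down; its spring takes about 5 N when fully down and brings it up again
- square_key (a joint): the same for the square key
- bar_key (a joint): the same for the bar key
Things that resemble listed ones, but are neither listed nor needed, are in the scene too. Of the things shaped like the part that bears cap_mid, the grey one is meant.

How it is judged:
By the outcome, as a careful person would: the job done as asked, in the order asked, and still so for the second after the job is handed in, while the arm keeps its last pose, push and grip.
It also fails if it takes over 64 s, if anything falls off the work surface, if the arm or the gripper's body presses on something with over 40 N, if the wrist force passes 120 N, or if a joint passes its speed limit or range.

## Working session

There is one attempt and no reset: what is moved stays moved. The work goes in short steps, Python scripts to look and compute and a tool call to move; the robot and the scene stay as the last step left them, time stands still between calls to the robot, and variables do not carry over. Pictures are saved under pics/ and viewed, at most 10 in all, crops included, and the job is handed in when it is done.

Besides the shell and the picture viewer there is one more tool, called after "Request:" by a JSON object that holds its "api" and its "payload". send_rows: Moves the arm, as the interface text tells. Its arguments: {"type":"object","properties":{"plan":{"type":"array"},"force":{"type":"number"}},"required":["plan"]}

```bash
mkdir -p pics; cat > h.py <<'E'
import numpy as np, cv2
from cell import telemetry, cams, ticket, models
def find(cam, names, n=3):
    m=cams.camera_model(cam); R=np.array(m["rotation"]); o=np.array(m["origin"]); K=np.array(m["K"])
    out={}
    for q in names:
        for d in models.pinpoint(cam,q)[:n]:
            p=np.array(d["at"]); uv=K@p; print(cam,q,round(d["score"],2),(R@p+o).round(4),(uv[:2]/uv[2]).round())
def snap(cam,name):
    im=cams.camera(cam); cv2.imwrite(f"pics/{name}.png",np.array(im)[:,:,::-1]); return im
E
python3 - <<'E'
from h import *
N=["cap_mid","stud_top","round_key_top","square_key_top","bar_key_top"]
for c in("top","scene"):
    snap(c,c+"0"); find(c,N)
s=telemetry.state(); print({k:np.round(v,3) for k,v in s.items()})
E
cd pics; python3 -c "
import cv2;cv2.imwrite('a.png',cv2.resize(cv2.hconcat([cv2.imread('top0.png'),cv2.imread('scene0.png')]),(800,300)))"
```

```text
top cap_mid 0.75 [-102.9318 -103.3676 -102.3084] [299. 243.]
top cap_mid 0.53 [-89.4018 -89.8375 -88.7783] [263. 242.]
top stud_top 0.67 [-130.4662 -130.902  -129.8428] [404. 233.]
top round_key_top 0.47 [-44.4832 -44.919  -43.8598] [145. 222.]
top square_key_top 0.67 [-67.1473 -67.583  -66.5239] [207. 240.]
scene cap_mid 0.69 [36.0849 34.8612 36.1532] [271. 212.]
scene cap_mid 0.54 [41.9133 40.6896 41.9816] [249. 235.]
scene cap_mid 0.53 [21.3369 20.1131 21.4051] [318. 157.]
scene stud_top 0.96 [49.3473 48.1235 49.4155] [194. 296.]
scene round_key_top 0.48 [14.2071 12.9834 14.2754] [339. 143.]
scene square_key_top 0.56 [27.4139 26.1902 27.4822] [300. 173.]
scene bar_key_top 0.58 [21.0563 19.8325 21.1245] [319. 157.]
{'clock': np.float64(0.6), 'q': array([-77.436,  35.229,  -0.721,  81.554,   0.463,  63.221,  -2.315]), 'qvel': array([ 0.012,  0.007,  0.008, -0.065,  0.013,  0.022,  0.042]), 'effort': array([-1.0000e-03, -4.5855e+01,  2.0900e-01, -1.6595e+01, -6.1000e-02,
        1.3000e-02,  0.0000e+00]), 'ee_pos': array([0.158, 0.63 , 0.219]), 'tcp_rot': array([-1.79999e+02, -3.00000e-03,  1.65919e+02]), 'ft_force': array([-0.866,  0.588, -0.519]), 'torque': array([ 0.017, -0.022,  0.017]), 'gripper_force': np.float64(0.0), 'finger_gap': np.float64(0.093)}
```

View pics/top0.png

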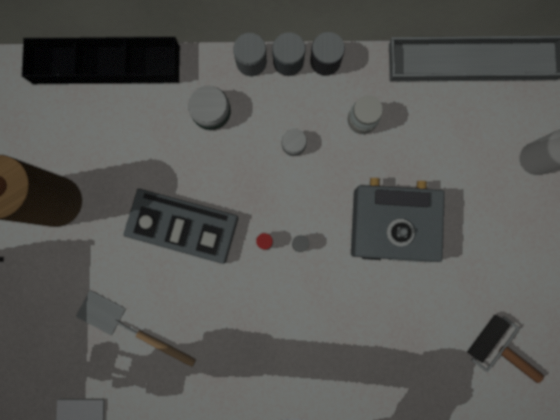

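View pics/scene0.png

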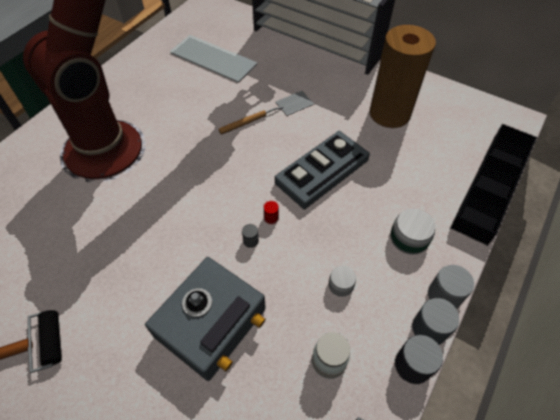

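The top view shows the panel (round key at 146,222; bar at 178,231; square at 208,240), the red look-alike at (264,242), the grey cap at (301,243) and the pump stud at (402,233). The scene view agrees, with the grey cap at (250,235). The "rotation" entry can't be a matrix, so I'll check its format.

```bash
python3 - <<'E'
import re
s=open('h.py').read()
s=s.replace('R=np.array(m["rotation"]);','R=rot(m["rotation"]);')
s=s.replace('def find','''from scipy.spatial.transform import Rotation as Ro
def rot(r):
    r=np.array(r,float)
    return r if r.shape==(3,3) else Ro.from_euler("xyz",r,degrees=True).as_matrix()
def ray(cam,uv,z):
    m=cams.camera_model(cam); d=rot(m["rotation"])@np.linalg.solve(np.array(m["K"]),[*uv,1.]); o=np.array(m["origin"])
    return o+d*(z-o[2])/d[2]
def find''',1)
open('h.py','w').write(s)
E
python3 - <<'E'
from h import *
for c in("top","scene","wrist"): print(cams.camera_model(c))
N=["cap_mid","stud_top","round_key_top","square_key_top","bar_key_top"]
for c in("top","scene"): cams.camera(c); find(c,N)
for n,uv,z in [("round",(146,222),.048),("bar",(178,231),.048),("sq",(208,240),.048),("cap",(301,243),.046),("stud",(402,233),.1125)]: print(n,ray("top",uv,z).round(4))
E
```

```text
{'K': array([[484.97644582,   0.        , 275.29040045],
       [  0.        , 484.97644582, 209.84207496],
       [  0.        ,   0.        ,   1.        ]]), 'origin': array([0.45044114, 0.01470082, 1.07387635]), 'rotation': array([-174.27098518,    0.82321587,  -90.18938224])}
{'K': array([[444.63345986,   0.        , 277.76589511],
       [  0.        , 444.63345986, 212.35377521],
       [  0.        ,   0.        ,   1.        ]]), 'origin': array([ 0.80456229, -0.41919334,  0.87279671]), 'rotation': array([-1.46208786e+02,  3.64281476e-03,  3.22439456e+01])}
{'K': array([[333.29520759,   0.        , 282.62027239],
       [  0.        , 333.29520759, 216.8899436 ],
       [  0.        ,   0.        ,   1.        ]]), 'origin': array([0.08844344, 0.64809876, 0.38380143]), 'rotation': array([1.64778357e+02, 4.07029186e-02, 7.59236051e+01])}
top cap_mid 0.66 [0.4858 0.0565 0.0249] [263. 242.]
top cap_mid 0.64 [ 0.484  -0.0211  0.0195] [299. 243.]
top cap_mid 0.56 [0.5273 0.3093 0.0458] [144. 223.]
top stud_top 0.97 [ 0.4995 -0.2242  0.1088] [403. 233.]
top round_key_top 0.57 [0.526  0.3081 0.0456] [145. 223.]
top square_key_top 0.59 [0.4951 0.172  0.0472] [208. 238.]
top bar_key_top 0.63 [0.5116 0.2413 0.0457] [176. 230.]
scene cap_mid 0.88 [ 0.4832 -0.0235  0.023 ] [250. 236.]
scene cap_mid 0.61 [0.4839 0.0588 0.02  ] [271. 211.]
scene stud_top 0.92 [ 0.5026 -0.2274  0.1137] [194. 297.]
scene stud_top 0.27 [0.5267 0.3101 0.0462] [339. 142.]
scene round_key_top 0.64 [0.5283 0.3107 0.0489] [340. 141.]
scene round_key_top 0.42 [0.4904 0.172  0.0452] [299. 173.]
scene square_key_top 0.69 [0.4933 0.1725 0.0472] [300. 173.]
scene bar_key_top 0.63 [0.5089 0.2385 0.0465] [319. 157.]
scene bar_key_top 0.43 [ 0.4997 -0.2232  0.0882] [196. 299.]
round [0.5287 0.3045 0.048 ]
bar [0.5093 0.2358 0.048 ]
sq [0.4899 0.1718 0.048 ]
cap [ 0.4829 -0.025   0.046 ]
stud [ 0.4998 -0.222   0.1125]
```

Request:
{"api": "send_rows", "payload": {"plan": [[[3.5,-3.4,-0.5],0,0],[[3.5,-3.4,-0.5],0,0],[[3.5,-3.4,-0.5],0,0],[[3.5,-3.4,-0.5],0,0],[[3.5,-3.4,-1],0,0],[[3.5,-3.4,-1],0,0],[[3.5,-3.4,-1],0,0],[[3.5,-3.3,-1],0,0],[[3.5,-3.0,-1],0,0],[[3.5,-2,-1],0,0]]}}

```text
clock: 2.2
ee_pos: [0.51, 0.3064, 0.1386]
tcp_rot: [-179.9, 0.0, 165.8]
ft_force: [-0.1, 0.5, 0.0]
finger_gap: 0.0177
gripper_force: 0.0
```

Request:
{"api": "send_rows", "payload": {"plan": [[[1.7,0.5,-3],0,0],[[0,0,-3],0,0],[[0,0,-1.5],0,0],[[0,0,0],0,0],[[0,0,0],0,0]]}}

```text
clock: 2.7
ee_pos: [0.5254, 0.3147, 0.064]
tcp_rot: [180.0, 0.0, 165.9]
ft_force: [0.2, 0.1, 0.2]
finger_gap: 0.0003
gripper_force: 0.0
```

Request:
{"api": "send_rows", "payload": {"plan": [[[0.2,-0.6,-0.8],0,0],[[0,0,-0.6],0,0],[[0,0,-0.5],0,0],[[0,0,-0.4],0,0],[[0,0,0],0,0],[[0,0,0],0,0]]}}

```text
clock: 3.3
ee_pos: [0.5278, 0.3077, 0.0423]
tcp_rot: [-180.0, 0.1, 165.9]
ft_force: [-0.3, -2.6, 9.0]
finger_gap: 0.0009
gripper_force: 4.6
```

Request:
{"api": "send_rows", "payload": {"plan": [[[0,0,-0.2],0,0],[[0,0,0],0,0],[[0,0,0],0,0]]}}

```text
clock: 3.6
ee_pos: [0.5279, 0.3078, 0.042]
tcp_rot: [-180.0, 0.1, 165.9]
ft_force: [-3.3, -4.1, 17.3]
finger_gap: 0.0003
gripper_force: 9.0
```

Request:
{"api": "send_rows", "payload": {"plan": [[[0,0,2],0,0],[[0,0,2],0,0],[[-1.1,-4.5,0],0,0],[[-1.1,-4.5,0],0,0],[[-1.1,-4.5,0],0,0],[[0,0,-1.5],0,0],[[0,0,-0.5],0,0],[[0,0,0],0,0],[[0,0,0],0,0]]}}

```text
clock: 4.5
ee_pos: [0.4943, 0.1753, 0.0587]
tcp_rot: [179.9, 0.0, 166.1]
ft_force: [-0.1, 0.4, 0.3]
finger_gap: 0.0005
gripper_force: 0.0
```

```bash
python3 -c "
from h import *
snap('wrist','w1'); find('wrist',['square_key_top','bar_key_top'],2); print(telemetry.state()['ft_force'])"
```

```text
wrist square_key_top 0.68 [0.496  0.1721 0.0472] [278. 261.]
wrist bar_key_top 0.59 [0.5108 0.2408 0.0476] [402. 258.]
[-0.35271049 -0.13720924  0.2112527 ]
```

View pics/w1.png

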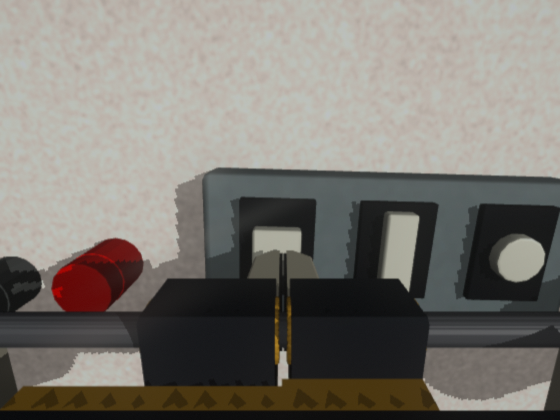

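The wrist view shows the fingertips over the square key at (278,250), with the bar key at (400,255) and the round key back up at (515,258). Next I press the square key.

Request:
{"api": "send_rows", "payload": {"plan": [[[0.1,-0.3,-0.7],0,0],[[0,0,-0.5],0,0],[[0,0,-0.4],0,0],[[0,0,-0.4],0,0],[[0,0,0],0,0],[[0,0,0],0,0],[[0,0,0],0,0]]}}

```text
clock: 5.35
ee_pos: [0.4956, 0.1701, 0.0417]
tcp_rot: [180.0, 0.1, 165.9]
ft_force: [-4.8, -2.4, 24.9]
finger_gap: 0.0004
gripper_force: 12.3
```

Request:
{"api": "send_rows", "payload": {"plan": [[[0,0,2],0,0],[[0,0,2],0,0],[[0.8,3.5,0],0,0],[[0.8,3.5,0],0,0],[[0,0,-1.5],0,0],[[0,0,-0.5],0,0],[[0,0,0],0,0],[[0,0,0],0,0]]}}

```text
clock: 6.15
ee_pos: [0.5111, 0.2391, 0.0585]
tcp_rot: [-179.9, -0.0, 165.8]
ft_force: [-0.7, 0.9, 0.6]
finger_gap: 0.0003
gripper_force: 0.0
```

Request:
{"api": "send_rows", "payload": {"plan": [[[0,0,-0.7],0,0],[[0,0,-0.5],0,0],[[0,0,-0.4],0,0],[[0,0,-0.3],0,0],[[0,0,0],0,0],[[0,0,0],0,0],[[0,0,0],0,0]]}}

```text
clock: 6.85
ee_pos: [0.5116, 0.2398, 0.042]
tcp_rot: [-180.0, 0.1, 165.9]
ft_force: [-3.4, -2.4, 15.0]
finger_gap: 0.0006
gripper_force: 8.1
```

Request:
{"api": "send_rows", "payload": {"plan": [[[0,0,3],0,0],[[0,-2,4],0,0],[[-0.5,-4.5,1],0,60],[[-0.5,-4.5,0],0,60],[[-0.5,-4.5,0],0,60],[[-0.5,-4.5,0],0,60],[[-0.4,-4.3,0],0,60],[[-0.4,-2,0],0,60],[[0,0,0],0,60],[[0,0,0],0,60]], "force": 50}}

```text
clock: 7.85
ee_pos: [0.4832, -0.0219, 0.1195]
tcp_rot: [180.0, -0.0, 165.9]
ft_force: [-0.1, -0.1, 0.6]
finger_gap: 0.0547
gripper_force: 0.0
```

```bash
python3 -c "
from h import *
snap('wrist','w2'); find('wrist',['cap_mid','cap_mouth','stud_top'],3); s=telemetry.state();print(s['ee_pos'],s['tcp_rot'],s['finger_gap'],s['q'])"
```

```text
wrist cap_mid 0.65 [0.4899 0.0547 0.0207] [375. 203.]
wrist cap_mid 0.57 [ 0.4868 -0.0221  0.0213] [282. 221.]
wrist cap_mid 0.56 [ 0.4832 -0.024  -0.0009] [279. 211.]
wrist cap_mouth 0.96 [ 0.484  -0.0199  0.0012] [284. 212.]
wrist cap_mouth 0.62 [0.4883 0.0566 0.0013] [371. 196.]
[ 0.48338915 -0.02059324  0.11954863] [ 1.79951890e+02 -9.97349534e-03  1.66110380e+02] 0.0557792905628934 [  1.81383293  28.64638243  -2.76929406 115.13107563   2.16095072
  36.26774312  73.75092901]
```

View pics/w2.png

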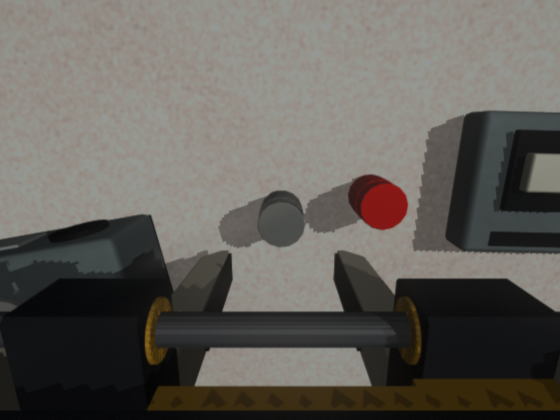

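The grey cap sits centred between the open fingers at (281,222), and the red look-alike at (378,203) is clear. I'm lowering and gripping.

Request:
{"api": "send_rows", "payload": {"plan": [[[0.2,0,-4],0,60],[[0,0,-3.5],0,60],[[0,0,-2],0,60],[[0,0,-1.2],0,60],[[0,0,0],0,60],[[0,0,0],0,60]]}}

```text
clock: 8.65
ee_pos: [0.4858, -0.022, 0.0131]
tcp_rot: [180.0, 0.1, 166.0]
ft_force: [1.2, 0.3, 0.5]
finger_gap: 0.0557
gripper_force: 0.0
```

Request:
{"api": "send_rows", "payload": {"plan": [[[0,0,0],0,20],[[0,0,0],0,20],[[0,0,0],0,20],[[0,0,0],0,20],[[0,0,0],0,20],[[0,0,0],0,20],[[0,0,0],0,20]], "force": 55}}

```text
clock: 9.35
ee_pos: [0.4856, -0.0226, 0.0134]
tcp_rot: [180.0, 0.1, 165.9]
ft_force: [-0.5, -0.5, 5.9]
finger_gap: 0.0353
gripper_force: 55.0
```

Request:
{"api": "send_rows", "payload": {"plan": [[[0,0,2],0,20],[[0,0,4],0,20],[[0,0,5],0,20],[[0,0,5],0,20],[[-1.2,-4.2,0],0,20],[[-1.2,-4.2,0],0,20],[[-1.2,-4.2,0],0,20],[[-1.2,-4.2,0],0,20],[[0,-2,0],0,20],[[0,0,0],0,20]]}}

```text
clock: 10.35
ee_pos: [0.4359, -0.2145, 0.1725]
tcp_rot: [-179.9, 0.0, 165.5]
ft_force: [-0.1, 0.8, -0.3]
finger_gap: 0.0352
gripper_force: 55.0
```

Request:
{"api": "send_rows", "payload": {"plan": [[[0,0,0],0,20],[[0,0,0],0,20]]}}

```text
clock: 10.55
ee_pos: [0.4374, -0.2085, 0.1724]
tcp_rot: [179.9, -0.0, 166.1]
ft_force: [0.2, 0.5, -0.9]
finger_gap: 0.0354
gripper_force: 55.0
```

```bash
python3 -c "
from h import *
snap('wrist','w3'); find('wrist',['stud_top','stud_base','cap_mid','cap_mouth'],2)
snap('scene','s3'); find('scene',['cap_mid','cap_mouth','stud_top'],2); s=telemetry.state();print(s['ee_pos'],s['tcp_rot'],s['finger_gap'])"
```

```text
wrist stud_top 0.67 [ 0.4358 -0.208   0.1595] [283. 253.]
wrist cap_mid 0.89 [ 0.4366 -0.2058  0.1809] [287. 269.]
wrist cap_mouth 0.82 [ 4.869e-01  5.290e-02 -3.000e-04] [542. 184.]
scene cap_mid 0.82 [0.4864 0.0563 0.0241] [271. 211.]
scene cap_mid 0.58 [ 0.4344 -0.2107  0.1824] [163. 254.]
scene cap_mouth 0.78 [ 0.4355 -0.2058  0.1595] [168. 258.]
scene cap_mouth 0.62 [ 0.4841  0.0501 -0.0005] [269. 218.]
scene stud_top 0.89 [ 0.5019 -0.2249  0.1167] [194. 295.]
[ 0.43720646 -0.21030872  0.17265803] [-1.79998591e+02 -2.22466276e-03  1.65946310e+02] 0.03557775649221697
```

View pics/w3.png

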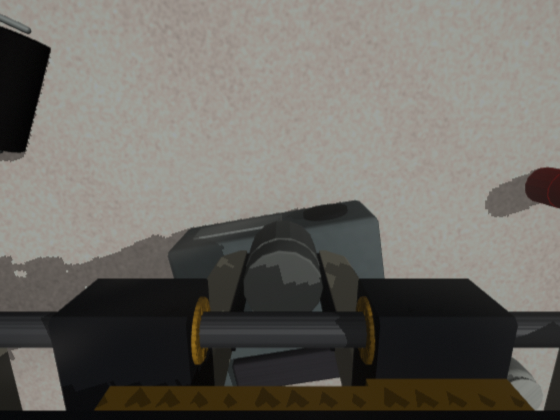

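The held cap at (283,275) hides the stud, because the wrist camera looks toward −x. I'll move beyond the stud to see it.

Request:
{"api": "send_rows", "payload": {"plan": [[[4,-0.5,0],0,20],[[4,-0.5,0],0,20],[[4,-0.4,0],0,20],[[1.5,0,0],0,20],[[0,0,0],0,20],[[0,0,0],0,20],[[0,0,0],0,20]]}}

```text
clock: 11.7
ee_pos: [0.5705, -0.2249, 0.1726]
tcp_rot: [-180.0, -0.1, 165.9]
ft_force: [-0.1, -0.7, 0.3]
finger_gap: 0.0354
gripper_force: 55.0
```

```bash
python3 -c "
from h import *
snap('wrist','w4'); find('wrist',['stud_top','stud_base','cap_mid','cap_mouth'],2)
s=telemetry.state();print(s['ee_pos'],s['tcp_rot'],s['finger_gap'])
m=cams.camera_model('wrist'); print(m['origin'],m['rotation'])
for q in('stud_top','stud_base'):
  for d in models.trace('wrist',q)[:2]:
    v,u=np.nonzero(d['pixels']); print(q,d['score'],u.min(),u.max(),v.min(),v.max())"
```

```text
wrist stud_top 0.8 [ 0.5024 -0.2255  0.1081] [257. 135.]
wrist stud_base 0.84 [ 0.5006 -0.2244  0.087 ] [260. 132.]
wrist cap_mid 0.67 [ 0.5675 -0.226   0.1799] [279. 266.]
wrist cap_mouth 0.79 [ 0.5693 -0.2255  0.16  ] [281. 255.]
wrist cap_mouth 0.78 [ 4.882e-01  5.140e-02 -2.000e-04] [552.  41.]
[ 0.57158163 -0.22476044  0.17299875] [-1.79988620e+02  3.55590177e-03  1.65888874e+02] 0.035463217982563223
[ 0.50188869 -0.20703893  0.338121  ] [1.64774715e+02 4.98450654e-02 7.58917029e+01]
stud_top 0.91 130 387 36 264
stud_base 0.64 130 387 37 264
```

View pics/w4.png

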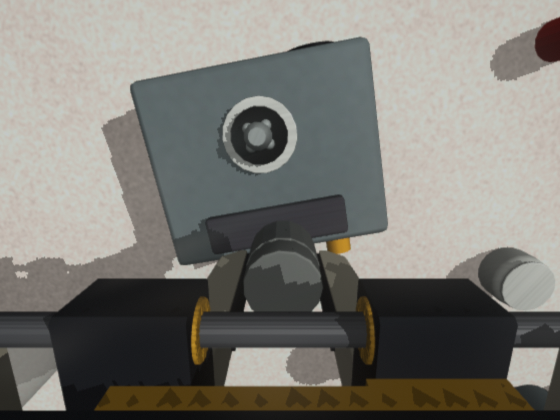

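The stud shows at (258,135), with the boss ring round it at (259,134) and the bar behind it at (278,222). I'll refine the position using the bright ring.

```bash
python3 -c "
from h import *
im=cv2.imread('pics/w4.png'); g=cv2.cvtColor(im,6)
roi=g[90:182,210:310]; m=(roi>150).astype(np.uint8)
c=max(cv2.findContours(m,0,1)[0],key=cv2.contourArea); e=cv2.fitEllipse(cv2.convexHull(c)); print(e)
b=(e[0][0]+210,e[0][1]+90); print('boss',ray('wrist',b,.085))
for uv in[(258,135),(258,136)]: print(ray('wrist',uv,.1125))"
```

```text
((49.48344802856445, 43.89300537109375), (73.5180435180664, 76.47573852539062), 161.97227478027344)
boss [ 0.50329822 -0.22502951  0.085     ]
[ 0.50361857 -0.22419598  0.1125    ]
[ 0.50423533 -0.22436359  0.1125    ]
```

Request:
{"api": "send_rows", "payload": {"plan": [[[-3.4,0,0],0,20],[[-3.4,0,0],0,20],[[0,0,-2],0,20],[[0,0,-2],0,20],[[0,0,0],0,20],[[0,0,0],0,20],[[0,0,0],0,20]], "force": 60}}

```text
clock: 12.75
ee_pos: [0.5051, -0.2248, 0.1336]
tcp_rot: [-180.0, 0.1, 165.9]
ft_force: [-0.1, 0.0, 0.5]
finger_gap: 0.0355
gripper_force: 60.0
```

```bash
python3 -c "
from h import *
snap('scene','s5'); s=telemetry.state();print(s['ee_pos'],s['ft_force'])
find('scene',['cap_mouth','cap_mid'],3)
im=cv2.imread('pics/s5.png')[220:370,110:310]; cv2.imwrite('pics/s5c.png',cv2.resize(im,(800,600),interpolation=2))"
```

```text
[ 0.50506313 -0.22482448  0.13367878] [ 0.27388491  0.46175491 -0.16276429]
scene cap_mouth 0.71 [ 0.4857  0.0499 -0.0007] [269. 219.]
scene cap_mouth 0.66 [ 0.5045 -0.2208  0.1188] [196. 293.]
scene cap_mid 0.7 [ 0.5015 -0.2246  0.1436] [192. 288.]
scene cap_mid 0.67 [0.4908 0.0552 0.0214] [272. 213.]
```

View pics/s5c.png

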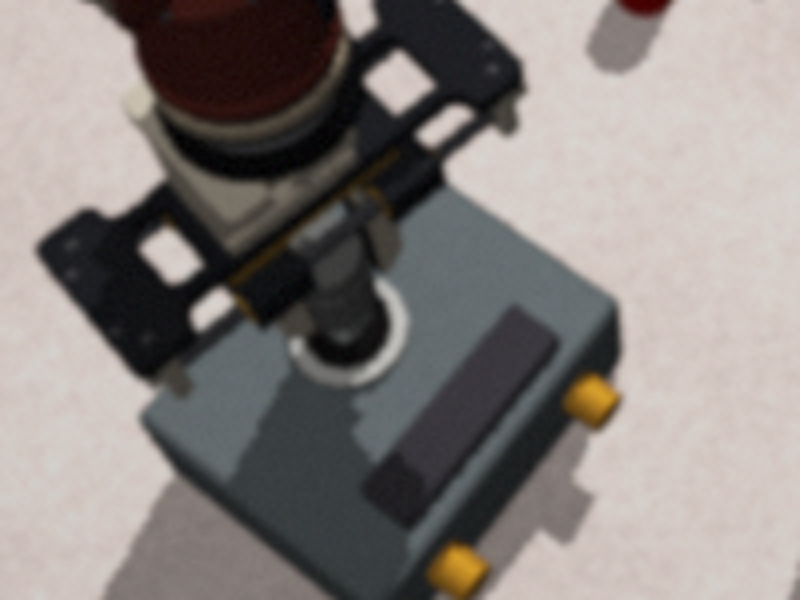

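The cap hangs centred over the boss ring (crop about 345,330) and looks aligned. I'll step it down onto the taper and watch the force.

Request:
{"api": "send_rows", "payload": {"plan": [[[-0.2,0,-0.3],0,20],[[0,0,-0.3],0,20],[[0,0,-0.3],0,20],[[0,0,-0.2],0,20],[[0,0,0],0,20],[[0,0,0],0,20]]}}

```text
clock: 13.5
ee_pos: [0.5026, -0.2247, 0.1217]
tcp_rot: [-180.0, 0.0, 165.9]
ft_force: [0.8, -0.9, -0.2]
finger_gap: 0.0352
gripper_force: 60.0
```

Request:
{"api": "send_rows", "payload": {"plan": [[[0,0,-0.2],0,20],[[0,0,-0.2],0,20],[[0,0,0],0,20],[[0,0,0],0,20]]}}

```text
clock: 13.9
ee_pos: [0.5038, -0.2254, 0.118]
tcp_rot: [-180.0, 0.2, 165.9]
ft_force: [4.6, -2.5, -1.5]
finger_gap: 0.0352
gripper_force: 60.0
```

Request:
{"api": "send_rows", "payload": {"plan": [[[0.1,-0.06,0],0,20],[[0,0,-0.2],0,20],[[0,0,-0.2],0,20],[[0,0,0],0,20]]}}

```text
clock: 14.3
ee_pos: [0.5041, -0.2255, 0.1143]
tcp_rot: [-180.0, 0.1, 165.9]
ft_force: [3.3, -1.5, 3.7]
finger_gap: 0.0355
gripper_force: 60.0
```

Request:
{"api": "send_rows", "payload": {"plan": [[[0.06,-0.03,-0.1],0,20],[[0,0,-0.1],0,20],[[0,0,-0.1],0,20],[[0,0,0],0,20]]}}

```text
clock: 14.7
ee_pos: [0.5052, -0.2261, 0.1131]
tcp_rot: [-180.0, 0.2, 165.9]
ft_force: [1.3, -1.5, 13.4]
finger_gap: 0.0356
gripper_force: 60.0
```

Request:
{"api": "send_rows", "payload": {"plan": [[[0,0,-0.1],0,20],[[0,0,-0.1],0,20],[[0,0,0],0,20]]}}

```text
clock: 15.0
ee_pos: [0.5046, -0.2259, 0.1093]
tcp_rot: [-180.0, 0.2, 165.9]
ft_force: [4.9, -2.4, -0.6]
finger_gap: 0.0351
gripper_force: 60.0
```

Request:
{"api": "send_rows", "payload": {"plan": [[[0,0,-0.1],0,20],[[0,0,-0.1],0,20],[[0,0,0],0,20]]}}

```text
clock: 15.3
ee_pos: [0.5041, -0.2257, 0.1055]
tcp_rot: [-180.0, 0.0, 165.9]
ft_force: [5.3, -3.5, -3.9]
finger_gap: 0.0352
gripper_force: 60.0
```

Snapped: the force rose to 13 N and then fell to about −1 N. Now the seal.

Request:
{"api": "send_rows", "payload": {"plan": [[[0.1,-0.06,-0.1],0,20],[[0,0,-0.2],0,20],[[0,0,-0.2],0,20],[[0,0,0],0,20],[[0,0,0],0,20]]}}

```text
clock: 15.8
ee_pos: [0.5043, -0.226, 0.1021]
tcp_rot: [-180.0, -0.0, 165.9]
ft_force: [1.2, -1.2, 6.1]
finger_gap: 0.0356
gripper_force: 60.0
```

Request:
{"api": "send_rows", "payload": {"plan": [[[0,0,-0.2],0,20],[[0,0,-0.1],0,20],[[0,0,0],0,20],[[0,0,0],0,20]]}}

```text
clock: 16.2
ee_pos: [0.5043, -0.226, 0.1003]
tcp_rot: [-180.0, -0.0, 165.9]
ft_force: [-0.1, -0.7, 12.4]
finger_gap: 0.0354
gripper_force: 60.0
```

Request:
{"api": "send_rows", "payload": {"plan": [[[0,0,-0.15],0,20],[[0,0,-0.1],0,20],[[0,0,0],0,20],[[0,0,0],0,20],[[0,0,0],0,20]]}}

```text
clock: 16.7
ee_pos: [0.5044, -0.2261, 0.1]
tcp_rot: [-180.0, 0.0, 165.9]
ft_force: [-3.6, 0.8, 25.8]
finger_gap: 0.0353
gripper_force: 60.0
```

Request:
{"api": "send_rows", "payload": {"plan": [[[0,0,0],0,20],[[0,0,0],0,20],[[0,0,0],0,20],[[0,0,0],0,20],[[0,0,0],0,20]]}}

```text
clock: 17.2
ee_pos: [0.5044, -0.226, 0.1]
tcp_rot: [-180.0, 0.0, 165.9]
ft_force: [-3.4, 0.2, 24.9]
finger_gap: 0.0352
gripper_force: 60.0
```

```bash
python3 -c "
from h import *
s=telemetry.state();print(s['ee_pos'],s['ft_force'])
if s['ft_force'][2]>18: print(ticket.job_done())"
```

```text
[ 0.50437896 -0.22604847  0.1000442 ] [-3.39535985  0.18138141 24.93969237]
the job is handed in; nothing more can be done
None
```

The job is handed in at 17.2 s: I pressed the round, square and bar keys fully in that order, then snapped the grey cap on and held it at about 25 N with the seal squeezed right down (mouth about 2 mm above the stud's foot, from the tool height).

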